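Check-weigh a fuse link on the beam balance

TASK

Weigh the ceramic fuse link that lies in the balance's load pan: stand counterweights in the empty pan, one after another, until the beam floats level, as nearly as these weights allow. Leave the fuse link where it is, leave the weights you do not need standing upright on the bench clear of the balance, let go of everything, and handle the balance gently without knocking over weights or disturbing the other things on the bench.

Things in the scene. Friction and masses are not known exactly. Their poses are not given: they have to be found in the camera images.
- balance: Grey two-pan beam balance fixed to the bench. Origin: centre of the underside of its base plate (130 x 420 x 18 mm); z up, y along the level beam towards the load pan, x away from its open front, which faces the robot's right. A post, 24 x 34 mm, 335 mm high, stands at the origin. A parallel link and its bracket lie behind the pans (x = +64 to +92 mm); nothing stands in front of them (-x).
- beam_pivot (a point): Pivot of the beam, 320 mm above the bench on the balance's post; axes as the balance's. The beam is 16 mm wide (x), 22 mm high, 330 mm long (y); the pans hang 150 mm from the pivot: the load pan on the +y side, the counterweight pan on the -y side.
- beam (a joint): Tilt of the beam in rad: 0 level, negative = load pan low (starts at the stop, -0.16), positive = counterweight pan low (stop +0.16). It is damped (settles within 1.5 s) and self-centring: between the stops it rests 0.04 rad off level per 75 g of difference between the pans; 300 g or more holds it at a stop.
- weight_pan_floor (a point): Centre of the counterweight pan's floor: open steel tray 116 (x) by 150 mm (y), rim 11 mm above the floor, walls 3 mm. Axes as the balance's. It stays level, does not swing, and moves 24 mm up or down with the beam, whose underside is 234 mm above the middle of the pan: no room for an upright gripper. 10 mm hanger rod 64 mm behind the centre. Where a weight stands in it does not matter.
- load_pan_floor (a point): Centre of the floor of the load pan, a tray like the other one, holding the fuse link.
- fuse_center (a point): Centre of the fuse link being weighed: white ceramic block with steel end plates and copper blades, 134 x 58 x 67 mm, lying in the load pan along the beam. Its mass is not known: between 390 and 780 g.
- large_a_center (a point): Centre (half-way up, 43 mm above the foot) of a large counterweight, 300 g: round steel foot 44 mm in diameter and 25 mm high, under a 16 mm neck and a black grip, 22 mm in diameter, taking up the top 40 mm; 86 mm high in all. z points up its axis. Stands upright on the bench. There are two alike.
- large_b_center (a point): Centre (half-way up, 43 mm above the foot) of a large counterweight, 300 g: round steel foot 44 mm in diameter and 25 mm high, under a 16 mm neck and a black grip, 22 mm in diameter, taking up the top 40 mm; 86 mm high in all. z points up its axis. Stands upright on the bench. There are two alike.
- medium_center (a point): Centre (half-way up, 40 mm above the foot) of a medium counterweight, 150 g: round steel foot 36 mm in diameter and 19 mm high, under a 16 mm neck and a black grip, 22 mm in diameter, taking up the top 40 mm; 80 mm high in all. z points up its axis. Stands upright on the bench.
- small_center (a point): Centre (half-way up, 37 mm above the foot) of a small counterweight, 75 g: round steel foot 30 mm in diameter and 14 mm high, under a 16 mm neck and a black grip, 22 mm in diameter, taking up the top 40 mm; 74 mm high in all. z points up its axis. Stands upright on the bench.
- screwdriver: Bystander: screwdriver 190 mm long lying on the bench in front of the balance; origin under its middle.
- breaker: Bystander: white three-pole circuit breaker, about 80 x 54 x 85 mm, standing on the bench; origin at the centre of its underside.
- ferrule_jar: Bystander: jar 64 mm in diameter, 75 mm high, standing on the bench; origin at the centre of its underside.
Things that resemble listed ones, but are neither listed nor needed, are in the scene too. What is shaped like the part that bears medium_center but blue, red or turquoise is not meant.

How it is judged:
By the outcome, as a careful person would: the job done as asked, in the order asked, and still so for the second after the job is handed in, with the robot touching nothing.
It also fails if it takes over 64 s, if anything falls off the work surface, if the arm or the gripper's body presses on something with over 40 N, if the wrist force passes 120 N, or if a joint passes its speed limit or range.

ROBOT

A 6-joint arm with a two-finger parallel gripper is mounted at the origin on the work surface. World frame = base frame: x ahead of the robot, y to its left, z up, the work surface at z = 0. Lengths are in mm, angles in rad, forces in N, time in s.
With the tool pointing down it reaches from about 350 to 975 mm from the base axis. Payload 7.1 kg.
Tool frame: the origin (TCP) lies on the front face of the gripper's body, between the roots of the fingers; the fingertips stand 80 mm ahead of it and the grasp point (between the pads) lies 61 mm ahead of it; z points along the fingers, y is the line along which they close (so a half turn about z gives the same grasp; the last joint's range is limited). The gripper opens to 88 mm and grips with 3 to 60 N. Pads are 20 mm wide; open, the fingers measure 115 mm over their backs; the gripper's body (75 mm by 178 mm) begins 61 mm behind the grasp point.
Start: joints at [1.3, 0.423, 1.63, -0, 1.089, -0.019], TCP at [155.686, 605.283, 302.675] pointing down, gripper open.
Joint ranges: [-3, 3], [-0.9, 2.11], [0.09, 2.58], [-1.31, 4.45], [0.11, 2.69], [-2.54, 2.54]. Speed limits (rad/s): [2.39, 2.39, 3.01, 3.14, 3.14, 3.14].

INTERFACE

Orientations are given as a rotation vector (axis times angle).
In Python, from workcell import readout, vision, close_job gives the robot as it stands.
- The arm moves only by the tool servo_tool, never from a script. Its argument "plan" is a list that holds one entry, the list of rows, each a list of 7 numbers: the gripper command: -1 is fully open, 1 is shut, values between are in proportion, then the shift along the world's x, y, z in units of 40 mm (1.0 is 40 mm), then the turn, a rotation vector about the world's x, y, z in units of 5 degrees (1.0 is 5 degrees). A call has 1 to 5 rows; each row shifts and turns the commanded pose from where the row before left it; what a row does not reach is not made up. A row lasts 1/12 s, in which the tool goes at most 41.7 mm and 7.16 degrees, less where a joint would pass 70% of its speed; a pose out of reach is approached as far as the arm can. A call is refused whole if a number of a shift passes 1 or a number of a turn 1, either way. A call with a gripper value outside its range is refused whole. The fingers move at their own pace and stop on an object; the grip force is fixed at half the most. Time passes only in rows, so rows that do not move let the fingers close. It gives the time, the measured TCP pose, the force, the opening and the grip force at its end, in the units of the state.
- readout.get_obs(): the state, without advancing time (a new reading comes with each control period).
- vision.get_image(name): name is "scene" or "top"; returns the picture (384x512x3 uint8, red, green, blue); there is no depth.
- vision.camera_params(name): a dict with "fx", "fy", "cx", "cy" (pixels), "D" ([k1, k2, p1, p2, k3] as OpenCV has them; the pictures are not rectified), "rvec" (rotation vector, rad) and "tvec" (3), from world to camera coordinates, as OpenCV has them. Camera axes: x right, y down, z forward; pixel columns grow to the right and rows downward; lengths in mm; the calibration is good to about 2 mm. A picture is of the moment at which its call begins. camera_params takes no time and is no camera call.
- close_job(): hands the job in; it is judged then, once.
The state is a dict: "t": time; "qpos": joint angles; "qvel": joint speeds; "joint_torque": joint torques, N m; "ee_pos": TCP position; "orientation": TCP orientation; "ft_force": force on the tool from outside, world axes, zero at the start; "moment": the same for the moment, N m; "width": finger opening in mm; "grasp_force": force on a finger pad.
Only numpy, scipy, OpenCV 4.12 (cv2) and the standard library are available. Lean on these libraries where they do the work, as an engineer would, in place of code of your own. Each camera call takes 0.05 s, during which the arm holds its last target. There are 200 camera calls.

## Working session

There is one attempt and no reset: what is moved stays moved. The work goes in short steps, Python scripts to look and compute and a tool call to move; the robot and the scene stay as the last step left them, time stands still between calls to the robot, and variables do not carry over. Pictures are saved under pics/ and viewed, at most 10 in all, crops included, and the job is handed in when it is done.

Besides the shell and the picture viewer there is one more tool, called after "Call:" as name(argument=value, ...), one argument or row to a line, values as JSON. servo_tool: Moves the arm, as the interface text tells. Its arguments: {"type":"object","properties":{"plan":{"type":"array"}},"required":["plan"]}

```bash
mkdir -p pics; python3 - <<'E'
from workcell import readout, vision
import cv2
for n in("scene","top"):
    im=vision.get_image(n); cv2.imwrite(f"pics/{n}0.png",im[:,:,::-1]); 
    cv2.imwrite(f"pics/{n}0b.png",cv2.resize(im[:,:,::-1],(800,600),interpolation=cv2.INTER_CUBIC))
    print(vision.camera_params(n))
print(readout.get_obs())
E
```

```text
{'fx': 486.2564715291281, 'fy': 486.2564715291281, 'cx': 257.2921418944032, 'cy': 183.0506401310996, 'D': array([-0.02135202,  0.        ,  0.        ,  0.        ,  0.        ]), 'rvec': array([ 2.06134207,  0.73435101, -0.38176989]), 'tvec': array([-407.23048173,  -67.93174924, 1725.77419133])}
{'fx': 469.4989205931239, 'fy': 469.4989205931239, 'cx': 262.9559197410526, 'cy': 193.7274460789573, 'D': array([-0.06403201,  0.        ,  0.        ,  0.        ,  0.        ]), 'rvec': array([ 2.19907563, -2.16897578,  0.12456007]), 'tvec': array([-117.86428817,  602.53928266, 1237.84874398])}
{'t': 0.1, 'qpos': array([ 1.30001552e+00,  4.23731796e-01,  1.63059998e+00,  1.07911308e-05,
        1.08859532e+00, -1.90292999e-02]), 'qvel': array([ 2.72522098e-04, -1.92387967e-03, -2.73226917e-03, -4.76576273e-05,
        1.21512695e-03, -4.46903347e-06]), 'joint_torque': array([ 7.99913778e-04, -5.45614636e+01, -2.74323052e+01,  6.45670574e-02,
        1.88103248e-02, -1.28981242e-05]), 'ee_pos': array([155.57501492, 604.92775849, 302.00507005]), 'orientation': array([-3.94389214e-01, -3.11653448e+00,  2.07186306e-03]), 'ft_force': array([-0.48468883, -0.61741932,  0.1344198 ]), 'moment': array([ 0.05698992, -0.00803154,  0.02044735]), 'grasp_force': 0.0, 'width': 87.9626709490258}
```

View pics/scene0b.png

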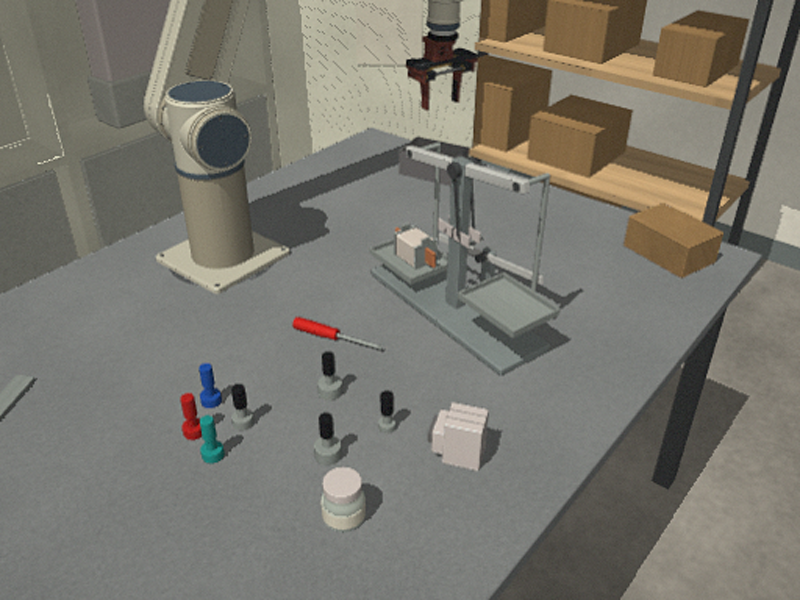

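View pics/top0b.png

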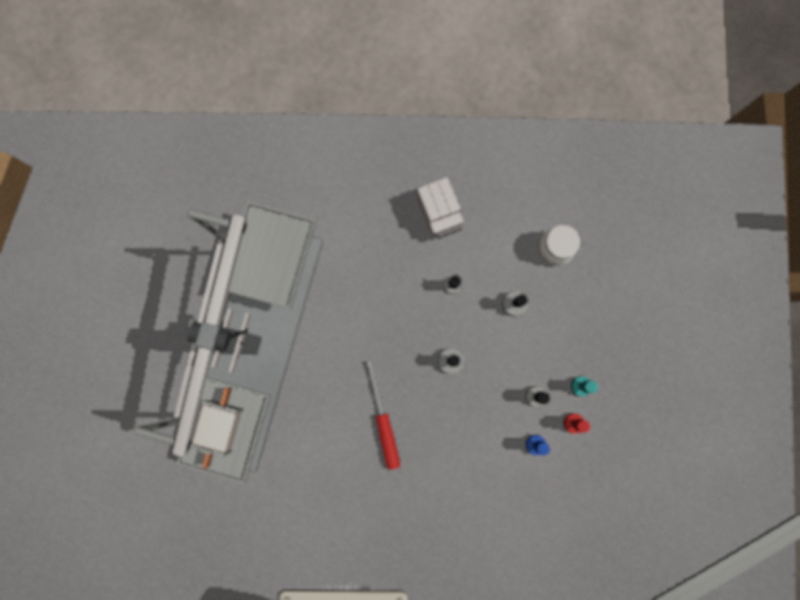

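The scene view shows four black-gripped weights: (328,375), (326,440), (387,412) and (240,407), scaled px. The top view has them at (450,361), (515,302), (453,283) and (538,397).

Candidates for the medium weight are black (538,397), blue (537,445), red (577,423) and turquoise (585,386). By the description I choose black (538,397). The large pair is (450,361) and (515,302), and the small one is (453,283).

Next I'll take measurements and a close crop.

```bash
cat > h.py <<'E'
import numpy as np, cv2
from workcell import readout, vision
def ray(cam,uv):
    p=vision.camera_params(cam); K=np.array([[p['fx'],0,p['cx']],[0,p['fy'],p['cy']],[0,0,1]])
    n=cv2.undistortPoints(np.array([[uv]],float),K,p['D'])[0,0]
    R=cv2.Rodrigues(p['rvec'])[0]; return -R.T@p['tvec'], R.T@np.array([n[0],n[1],1])
def onz(cam,uv,z):
    c,d=ray(cam,uv); return c+d*(z-c[2])/d[2]
def proj(cam,P):
    p=vision.camera_params(cam); K=np.array([[p['fx'],0,p['cx']],[0,p['fy'],p['cy']],[0,0,1]])
    return cv2.projectPoints(np.array([P],float),p['rvec'],p['tvec'],K,p['D'])[0][0,0]
def blobs(im,box,thr=50,amin=15):
    x0,y0,x1,y1=box; m=(im.max(2)<thr).astype(np.uint8)[y0:y1,x0:x1]
    n,_,s,c=cv2.connectedComponentsWithStats(m)
    return [(c[i]+[x0,y0],s[i,4]) for i in range(1,n) if s[i,4]>=amin]
E
python3 - <<'E'
from h import *
t=cv2.imread("pics/top0.png"); s=cv2.imread("pics/scene0.png")
for c,a in blobs(t,(270,165,400,300)): print("top",c.round(1),a,[onz("top",c,z).round(0)[:2] for z in(66,60,54)])
for c,a in blobs(s,(140,215,262,300)): print("scene",c.round(1),a,[onz("scene",c,z).round(0)[:2] for z in(66,60,54)])
A=cv2.resize(t[125:312,105:215],None,fx=3.2,fy=3.2,interpolation=cv2.INTER_CUBIC)
B=cv2.resize(t[165:300,270:390],None,fx=3.2,fy=3.2,interpolation=cv2.INTER_CUBIC)
o=np.zeros((600,800,3),np.uint8); o[:A.shape[0],:A.shape[1]]=A[:600]; o[:B.shape[0],370:370+B.shape[1]]=B; cv2.imwrite("pics/crop1.png",o)
E
```

```text
top [290.2 180.1] 37 [array([ 638., -180.]), array([ 638., -181.]), array([ 639., -181.])]
top [331.9 192.5] 37 [array([ 607., -290.]), array([ 607., -291.]), array([ 608., -292.])]
top [289.3 230.4] 31 [array([ 506., -179.]), array([ 506., -179.]), array([ 506., -180.])]
top [346.  254.1] 46 [array([ 446., -327.]), array([ 446., -329.]), array([ 446., -330.])]
scene [209.7 232.5] 101 [array([ 503., -179.]), array([ 498., -174.]), array([ 493., -169.])]
scene [152.7 253.5] 121 [array([ 449., -333.]), array([ 443., -329.]), array([ 438., -325.])]
scene [247.1 257.8] 103 [array([ 645., -191.]), array([ 641., -186.]), array([ 637., -181.])]
scene [208.3 272.5] 121 [array([ 606., -292.]), array([ 601., -287.]), array([ 597., -283.])]
```

View pics/crop1.png

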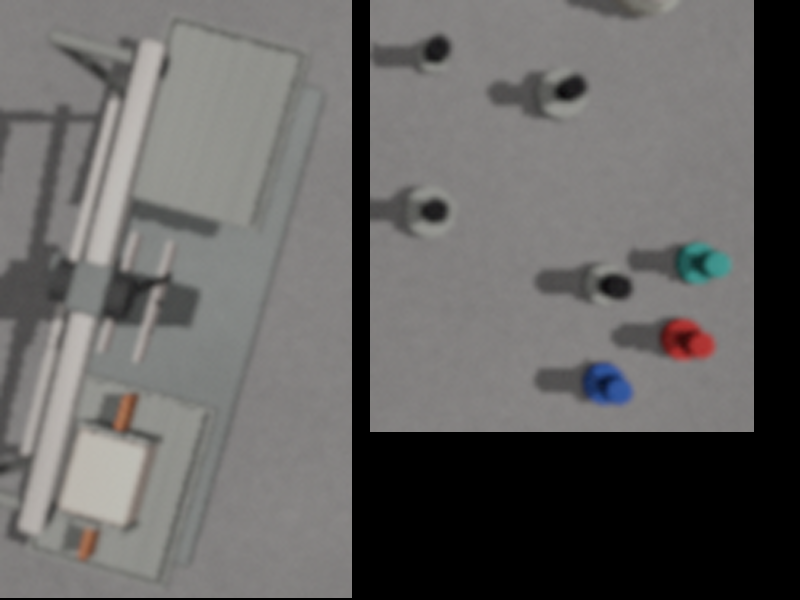

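The crop confirms that the black medium weight, at crop (612,287), is apart from the teal, red and blue ones. The weight-pan corners are at crop (173,18), (303,50) and (247,227). The plate's front edge runs (322,90) to (188,565).

```bash
python3 - <<'E'
from h import *
f=lambda u,v:(u/3.2+105,v/3.2+125)
P=[onz("top",f(*c),110)for c in((173,18),(303,50),(247,227))]
print("pan",[p.round(0) for p in P],np.linalg.norm(P[0]-P[1]),np.linalg.norm(P[1]-P[2]))
c=(P[0]+P[2])/2;print("c",c,"yaw dir y",(P[2]-P[1])/np.linalg.norm(P[2]-P[1]))
E_=[onz("top",f(*c),18)for c in((322,90),(188,565))];print("plate",E_,np.linalg.norm(E_[1]-E_[0]))
y=(E_[1]-E_[0]);y/=np.linalg.norm(y);x=np.array([y[1],-y[0],0])
o=(E_[0]+E_[1])/2+65*x; print("y",y,"x",x,"org",o,"pan",o-150*y, "yaw",np.arctan2(y[1],y[0]))
E
```

```text
pan [array([755., 160., 110.]), array([730.,  55., 110.]), array([588.,  96., 110.])] 107.40268425783445 147.81994151820015
c [671.30765885 127.7069314  110.        ] yaw dir y [-0.96194439  0.27324528  0.        ]
plate [array([714.58109706,  48.81444513,  18.        ]), array([312.0820023 , 151.45210643,  18.        ])] 415.3793576959743
y [-0.96899157  0.24709379  0.        ] x [0.24709379 0.96899157 0.        ] org [529.39264627 163.11772764  18.        ] pan [674.74138134 126.05365859  18.        ] yaw 2.8919127577791146
```

Call:
servo_tool(
  plan=[
    [[-0.14,0.6,-0.6,0.9,0,0,-1],[-0.14,0.6,-0.6,0.9,0,0,-1],[-0.14,0.6,-0.6,0.9,0,0,-1],[-0.14,0.6,-0.6,0.9,0,0,-1],[-0.14,0.6,-0.6,0.9,0,0,-1]],
  ],
)

```text
t: 0.52
ee_pos: [257.3, 502.9, 455.2]
orientation: [-1.066, -2.955, 0.001]
ft_force: [0.3, 0.5, 0.5]
width: 57.9
grasp_force: 0.0
```

Call:
servo_tool(
  plan=[
    [[-0.14,0.7,-0.7,0,0,0,-1],[-0.14,0.7,-0.7,0,0,0,-1],[-0.14,0.7,-0.7,0,0,0,-1],[-0.14,0.7,-0.7,0,0,0,-1],[-0.14,0.7,-0.7,0,0,0,-1]],
  ],
)

```text
t: 0.93
ee_pos: [397.6, 362.5, 454.1]
orientation: [-1.68, -2.655, 0.0]
ft_force: [-0.2, 1.5, 0.0]
width: 50.2
grasp_force: 0.0
```

Call:
servo_tool(
  plan=[
    [[-0.14,0.7,-0.7,0.2,0,0,-1],[-0.14,0.7,-0.7,0.2,0,0,-1],[-0.14,0.5,-0.8,0,0,0,-1],[-0.14,0.3,-0.9,0,0,0,-1],[-0.14,0,-1,0,0,0,-1]],
  ],
)

```text
t: 1.35
ee_pos: [486.5, 198.7, 469.7]
orientation: [2.215, 2.227, -0.0]
ft_force: [0.5, 0.0, 0.2]
width: 50.2
grasp_force: 0.0
```

Call:
servo_tool(
  plan=[
    [[-0.14,0,-1,0,0,0,-1],[-0.14,0,-1,0,0,0,-1],[-0.14,0,-1,0,0,0,-1],[-0.14,0,-1,0,0,0,0],[-0.14,0,-1,0,0,0,0]],
  ],
)

```text
t: 1.77
ee_pos: [484.1, -1.6, 470.1]
orientation: [-2.483, -1.925, 0.0]
ft_force: [0.6, 0.6, 0.1]
width: 50.1
grasp_force: 0.0
```

Call:
servo_tool(
  plan=[
    [[-0.14,0,-1,0,0,0,0],[-0.14,0,-1,0,0.967,-0.255,0],[-0.14,0,-1,-0.5,0.967,-0.255,0],[-0.14,0,-0.5,-1,0.967,-0.255,0],[-0.14,0,0,-1,0.967,-0.255,0]],
  ],
)

```text
t: 2.18
ee_pos: [485.6, -139.6, 375.1]
orientation: [-2.299, -1.776, -0.416]
ft_force: [0.7, 0.4, -1.0]
width: 50.0
grasp_force: 0.0
```

```bash
cat >> h.py <<'E'
from scipy.spatial.transform import Rotation as Ro
by=np.array([-.967,.255,0]);by/=np.linalg.norm(by);bx=np.array([by[1],-by[0],0])
PAN=np.array([673,126,0.])
def Rt(th):
    z=np.sin(th)*bx+np.array([0,0,-np.cos(th)]); y=-by; return np.stack([np.cross(y,z),y,z],1)
def go(g,deg=35):
    o=readout.get_obs(); R=Rt(np.radians(deg)); t=np.array(g,float)-61*R[:,2]
    dr=Ro.from_matrix(R@Ro.from_rotvec(o['orientation']).as_matrix().T).as_rotvec()
    zc=Ro.from_rotvec(o['orientation']).as_matrix()[:,2]
    print("TCPtarget",t.round(),"shift",((t-o['ee_pos'])/40).round(2),"turn",(np.degrees(dr)/5).round(2),"grasp now",(o['ee_pos']+61*zc).round(1),"w",o['width'].round(1),"q",o['qpos'].round(2),"t",o['t'])
E
python3 -c "
from h import *
go((505,-179,66)); print(bx,by)"
```

```text
Traceback (most recent call last):
  File "h.py", line 25, in go
    print("TCPtarget",t.round(),"shift",((t-o['ee_pos'])/40).round(2),"turn",(np.degrees(dr)/5).round(2),"grasp now",(o['ee_pos']+61*zc).round(1),"w",o['width'].round(1),"q",o['qpos'].round(2),"t",o['t'])
                                                                                                                                                      ^^^^^^^^^^^^^^^^
AttributeError: 'float' object has no attribute 'round'
```

```bash
sed -i "s/o\['width'\].round(1)/o['width']/" h.py
python3 -c "
from h import *
go((505,-179,66)); print(bx,by)"
```

```text
TCPtarget [ 496. -213.  116.] shift [ 0.26 -1.83 -6.48] turn [ 2.91 -0.66  0.  ] grasp now [ 491.4 -119.5  317.8] w 50.01053720537363 q [-0.46  0.19  1.82  0.37  1.22 -0.35] t 2.1833
[0.25498547 0.96694489 0.        ] [-0.96694489  0.25498547  0.        ]
```

Call:
servo_tool(
  plan=[
    [[-0.14,0.1,-0.7,-0.7,0.97,-0.22,0],[-0.14,0.1,-0.7,-0.7,0.97,-0.22,0],[-0.14,0.06,-0.43,-0.9,0.97,-0.22,0],[-0.14,0,0,-0.9,0,0,0],[-0.14,0,0,-0.9,0,0,0]],
  ],
)

```text
t: 2.6
ee_pos: [494.6, -210.8, 207.8]
orientation: [-2.128, -1.641, -0.664]
ft_force: [0.3, 0.4, 0.8]
width: 49.7
grasp_force: 0.0
```

Call:
servo_tool(
  plan=[
    [[-0.14,0,0,-0.5,0,0,0],[-0.14,0,0,0,0,0,0]],
  ],
)

```text
t: 2.77
ee_pos: [493.0, -207.8, 185.8]
orientation: [-2.122, -1.637, -0.658]
ft_force: [-1.5, 0.7, -0.2]
width: 50.1
grasp_force: 0.0
```

```bash
python3 -c "
from h import *
go((505,-179,66))
a=vision.get_image('scene');b=vision.get_image('top')
x=cv2.resize(a[170:320,120:320],None,fx=2,fy=2);y=cv2.resize(b[150:300,230:430],None,fx=2,fy=2)
cv2.imwrite('pics/ap1.png',np.hstack([x,y])[:,:,::-1])"
```

```text
TCPtarget [ 496. -213.  116.] shift [ 0.08 -0.13 -1.75] turn [-0.05 -0.15 -0.07] grasp now [ 501.  -173.7  135.9] w 50.083765602705924 q [-0.65  0.57  1.84  0.63  1.1  -0.79] t 2.7667
```

View pics/ap1.png

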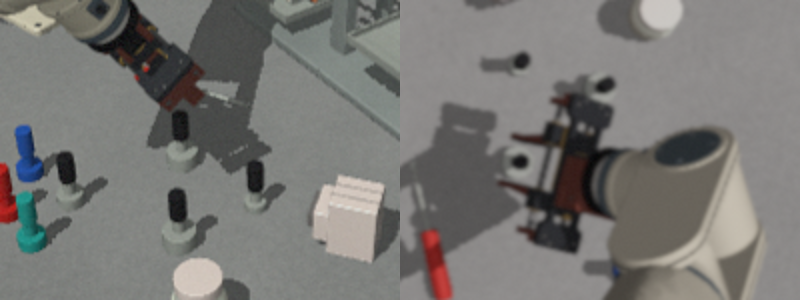

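The fingers straddle the near large weight: the grip is at right-half (517,160), between the tips.

Call:
servo_tool(
  plan=[
    [[-0.14,0.08,-0.13,-0.6,0,0,0],[-0.14,0,0,-0.6,0,0,0],[-0.14,0,0,-0.5,0,0,0],[-0.14,0,0,0,0,0,0],[1,0,0,0,0,0,0]],
  ],
)

```text
t: 3.28
ee_pos: [498.9, -214.2, 123.7]
orientation: [-2.125, -1.646, -0.664]
ft_force: [0.5, -0.1, 0.5]
width: 45.9
grasp_force: 0.0
```

Call:
servo_tool(
  plan=[
    [[1,0,0,0,0,0,0],[1,0,0,0,0,0,0],[1,0,0,0,0,0,0],[1,0,0,0,0,0,0],[1,0,0,0,0,0,0]],
  ],
)

```text
t: 3.7
ee_pos: [498.5, -214.2, 123.5]
orientation: [-2.125, -1.645, -0.664]
ft_force: [-2.1, -1.9, 6.8]
width: 21.4
grasp_force: 30.0
```

```bash
python3 -c "
from h import *
go((505,-179,66)); print(PAN+15*bx-40*by)
go(PAN+15*bx-40*by+[0,0,99+66+35])
go(PAN-80*bx-40*by+[0,0,99+66+35])"
```

```text
TCPtarget [ 496. -213.  116.] shift [-0.06  0.03 -0.19] turn [-0.   -0.05 -0.07] grasp now [ 507.  -180.3   73.4] w 21.403165021421913 q [-0.65  0.68  1.83  0.67  1.01 -0.87] t 3.7
[715.50257742 130.30475464   0.        ]
TCPtarget [707.  96. 250.] shift [5.2  7.77 3.16] turn [-0.   -0.05 -0.07] grasp now [ 507.  -180.3   73.4] w 21.403165021421913 q [-0.65  0.68  1.83  0.67  1.01 -0.87] t 3.7
TCPtarget [682.   5. 250.] shift [4.6  5.47 3.16] turn [-0.   -0.05 -0.07] grasp now [ 507.  -180.3   73.4] w 21.403165021421913 q [-0.65  0.68  1.83  0.67  1.01 -0.87] t 3.7
```

Call:
servo_tool(
  plan=[
    [[1,0,0,0.6,0,0,0],[1,0,0,1,0,0,0],[1,0.2,0.2,0.9,0,0,0],[1,0.5,0.7,0.5,0,0,0],[1,0.6,0.8,0.4,0,0,0]],
  ],
)

```text
t: 4.12
ee_pos: [550.2, -148.0, 260.5]
orientation: [-2.13, -1.644, -0.666]
ft_force: [0.4, 0.1, -3.7]
width: 21.7
grasp_force: 30.0
```

Call:
servo_tool(
  plan=[
    [[1,0.6,0.75,0.1,0,0,0],[1,0.6,0.75,0.1,0,0,0],[1,0.6,0.75,0,0,0,0],[1,0.6,0.75,0,0,0,0],[1,0.6,0.75,0,0,0,0]],
  ],
)

```text
t: 4.53
ee_pos: [670.1, 4.6, 265.8]
orientation: [-2.125, -1.645, -0.662]
ft_force: [0.2, -0.5, -2.7]
width: 21.4
grasp_force: 30.0
```

```bash
python3 -c "
from h import *
go(PAN-80*bx-40*by+[0,0,99+73+32])
go(PAN+15*bx-40*by+[0,0,99+73+32])"
```

```text
TCPtarget [682.   5. 254.] shift [ 0.31  0.   -0.29] turn [ 0.01 -0.07 -0.07] grasp now [678.5  38.4 215.7] w 21.43011546198353 q [-0.21  0.55  1.62  0.71  1.07 -0.34] t 4.5333
TCPtarget [707.  96. 254.] shift [ 0.91  2.3  -0.29] turn [ 0.01 -0.07 -0.07] grasp now [678.5  38.4 215.7] w 21.43011546198353 q [-0.21  0.55  1.62  0.71  1.07 -0.34] t 4.5333
```

Call:
servo_tool(
  plan=[
    [[1,0.3,0.4,-0.1,0,0,0],[1,0.2,0.5,-0.1,0,0,0],[1,0.2,0.6,-0.1,0,0,0],[1,0.2,0.5,0,0,0,0],[1,0,0.3,0,0,0,0]],
  ],
)

```text
t: 4.95
ee_pos: [705.9, 97.0, 253.1]
orientation: [-2.124, -1.646, -0.662]
ft_force: [-0.4, -0.1, -3.5]
width: 21.6
grasp_force: 30.0
```

Call:
servo_tool(
  plan=[
    [[1,0,0,0,0,0,0],[1,0,0,0,0,0,0]],
  ],
)

```text
t: 5.12
ee_pos: [704.9, 95.1, 253.5]
orientation: [-2.124, -1.646, -0.662]
ft_force: [0.4, -1.1, -3.3]
width: 21.1
grasp_force: 30.0
```

```bash
python3 -c "
from h import *
go(PAN+15*bx-40*by+[0,0,99+73])
a=vision.get_image('scene');b=vision.get_image('top')
x=cv2.resize(a[80:260,220:380],None,fx=2.5,fy=2.5);y=cv2.resize(b[110:290,90:250],None,fx=2.5,fy=2.5)
cv2.imwrite('pics/pl1.png',np.hstack([x,y])[:,:,::-1])"
```

```text
TCPtarget [707.  96. 222.] shift [ 0.04  0.03 -0.79] turn [ 0.01 -0.07 -0.09] grasp now [713.2 129.  203.4] w 21.07954085253219 q [-0.07  0.6   1.57  0.74  1.   -0.23] t 5.1167
```

View pics/pl1.png

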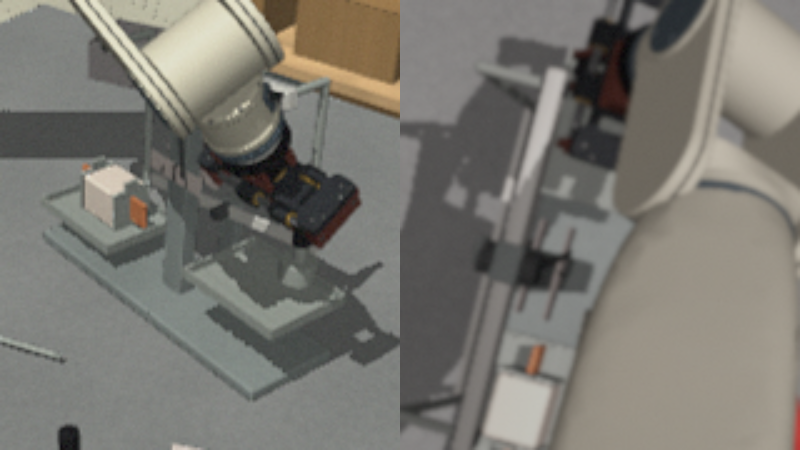

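The large weight hangs over the far part of the pan, and the gripper is clear of the beam. Lowering it gently.

Call:
servo_tool(
  plan=[
    [[1,0,0,-0.3,0,0,0],[1,0,0,-0.25,0,0,0],[1,0,0,-0.1,0,0,0],[1,0,0,-0.05,0,0,0],[1,0,0,0,0,0,0]],
  ],
)

```text
t: 5.63
ee_pos: [705.1, 94.5, 224.5]
orientation: [-2.125, -1.643, -0.661]
ft_force: [0.3, -0.3, -2.2]
width: 21.3
grasp_force: 30.0
```

Call:
servo_tool(
  plan=[
    [[1,0,0,-0.04,0,0,0],[1,0,0,-0.04,0,0,0],[1,0,0,0,0,0,0]],
  ],
)

```text
t: 5.88
ee_pos: [705.7, 94.9, 222.7]
orientation: [-2.125, -1.645, -0.664]
ft_force: [-0.8, -0.0, -1.9]
width: 21.9
grasp_force: 30.0
```

Call:
servo_tool(
  plan=[
    [[1,0,0,-0.06,0,0,0],[1,0,0,-0.06,0,0,0],[1,0,0,0,0,0,0]],
  ],
)

```text
t: 6.13
ee_pos: [706.0, 94.8, 218.0]
orientation: [-2.125, -1.645, -0.665]
ft_force: [0.1, -0.3, -0.2]
width: 21.7
grasp_force: 30.0
```

Call:
servo_tool(
  plan=[
    [[1,0,0,-0.06,0,0,0],[1,0,0,-0.06,0,0,0],[1,0,0,0,0,0,0]],
  ],
)

```text
t: 6.38
ee_pos: [705.9, 94.8, 213.0]
orientation: [-2.125, -1.645, -0.664]
ft_force: [1.9, -0.3, 0.7]
width: 21.3
grasp_force: 30.0
```

Call:
servo_tool(
  plan=[
    [[0.4,0,0,0,0,0,0],[0.1,0,0,0,0,0,0],[0.1,0,0,0,0,0,0],[0.1,0,0,0,0,0,0]],
  ],
)

```text
t: 6.72
ee_pos: [705.3, 95.0, 212.9]
orientation: [-2.124, -1.644, -0.663]
ft_force: [-0.8, 0.5, 0.1]
width: 39.2
grasp_force: 0.0
```

Call:
servo_tool(
  plan=[
    [[0.1,-0.05,-0.22,0.33,0,0,0],[0.1,-0.1,-0.44,0.66,0,0,0],[0.1,-0.15,-0.55,0.8,0,0,0],[0.1,-0.25,-0.9,0.1,0,0,0],[0.1,-0.5,-0.85,0,0,0,0]],
  ],
)

```text
t: 7.13
ee_pos: [665.3, -25.0, 293.1]
orientation: [-2.125, -1.651, -0.67]
ft_force: [-0.5, -0.5, -1.2]
width: 39.6
grasp_force: 0.0
```

Call:
servo_tool(
  plan=[
    [[-0.14,-0.4,-0.9,0,0,0,0],[-0.14,-0.4,-0.9,0,0,0,0],[-0.14,-0.4,-0.9,0,0,0,0],[-0.14,-0.2,-0.9,0,0,0,0],[-0.14,0,-0.9,0,0,0,0]],
  ],
)

```text
t: 7.55
ee_pos: [605.4, -205.7, 289.9]
orientation: [-2.126, -1.644, -0.663]
ft_force: [0.5, -0.7, 0.4]
width: 50.0
grasp_force: 0.0
```

```bash
python3 -c "
from h import *
go((606,-290,66))
a=vision.get_image('scene');b=vision.get_image('top')
cv2.imwrite('pics/s2.png',a[:,:,::-1]);cv2.imwrite('pics/t2.png',b[:,:,::-1])
x=cv2.resize(a[80:260,220:380],None,fx=3.3,fy=3.3,interpolation=cv2.INTER_CUBIC);
cv2.imwrite('pics/pl2.png',x[:,:,::-1])"
```

```text
TCPtarget [ 597. -324.  116.] shift [-0.21 -2.95 -4.35] turn [ 0.   -0.07 -0.06] grasp now [ 613.8 -171.8  239.9] w 50.01068542341986 q [-0.54  0.54  1.58  0.61  1.29 -0.54] t 7.55
```

View pics/pl2.png

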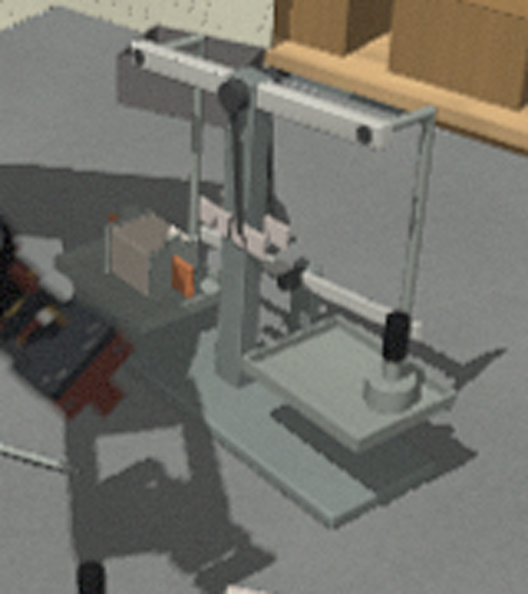

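```bash
cat >> h.py <<'E'
O=np.array([529,163,0.])
def tilt(im):
    "im RGB scene; ends' joint dots, ray onto front plane of beam"
    best=[]
    for s in(1,-1):
        out=None
        g=im.max(2).astype(float)
        Z=[]
        for z in np.arange(285,356,2.): Z.append(proj("scene",O-10*bx+150*s*by+[0,0,z]))
        Z=np.array(Z); u0,u1=int(Z[:,0].min())-5,int(Z[:,0].max())+6; v0,v1=int(Z[:,1].min())-3,int(Z[:,1].max())+4
        sub=g[v0:v1,u0:u1]
        bright=cv2.dilate((cv2.GaussianBlur(sub,(0,0),2.5)-cv2.GaussianBlur(sub,(0,0),.8)).astype(np.float32),None,iterations=0)
        v,u=np.unravel_index(bright.argmax(),bright.shape); w=np.clip(bright[max(v-2,0):v+3,max(u-2,0):u+3],0,None)
        vv,uu=np.mgrid[max(v-2,0):max(v-2,0)+w.shape[0],max(u-2,0):max(u-2,0)+w.shape[1]]
        p=np.array([(uu*w).sum()/w.sum()+u0,(vv*w).sum()/w.sum()+v0])
        c,d=ray("scene",p); k=((O-10*bx-c)@bx)/(d@bx); P=c+k*d; best.append(P); print("dot",p.round(1),"yb",((P-O)@by).round(1),"z",P[2].round(1))
    d=best[0]-best[1]; print("tilt",np.arctan2(d[2],d@by))
E
python3 -c "
from h import *
for f in('scene0','s2'): tilt(cv2.imread(f'pics/{f}.png')[:,:,::-1])"
```

```text
dot [265.1  90.3] yb 130.6 z 327.8
dot [329.8 118.6] yb -147.6 z 346.6
tilt -0.06744941902952487
dot [265.2  90.1] yb 130.2 z 328.8
dot [329.9 120.1] yb -148.3 z 342.5
tilt -0.04919802937352552
```

```bash
cat > t.py <<'E'
from h import *
def dot(im,p):
    u,v=map(int,np.round(p)); g=cv2.GaussianBlur(im.max(2).astype(float),(0,0),.7)[v-6:v+7,u-4:u+5]
    w=np.clip(np.median(g[g>130])-25-g,0,None) if (g>130).any() else 255-g
    b=g.copy(); 
    D=cv2.GaussianBlur(g,(0,0),2.2)-g; D[:2]=D[-2:]=0; D[:,:1]=D[:,-1:]=0
    vv,uu=np.unravel_index(D.argmax(),D.shape); sl=(slice(max(vv-2,0),vv+3),slice(max(uu-2,0),uu+3)); W=np.clip(D[sl],0,None)
    Y,X=np.mgrid[sl]; return np.array([(X*W).sum()/W.sum()+u-4,(Y*W).sum()/W.sum()+v-6])
def meas(im,verbose=1):
    z=[]
    for p,s in(((263,97),1),((330,120),-1)):
        q=dot(im,p); c,d=ray("scene",q); P=c+d*(((O-10*bx-c)@bx)/(d@bx)); z.append(P[2])
        if verbose: print(q.round(2),P[2].round(1),((P-O)@by).round(0),end=' ')
    print("tilt",round((z[0]-z[1])/300,4))
if __name__=="__main__":
    import sys
    for f in sys.argv[1:]: meas(cv2.imread(f"pics/{f}.png")[:,:,::-1])
    for i in range(3): im=vision.get_image("scene"); meas(im)
    cv2.imwrite(f"pics/now{readout.get_obs()['t']:.2f}.png",im[:,:,::-1])
E
python3 t.py scene0 s2
```

```text
[261.68  97.97] 297.0 147.0 [329.82 118.53] 346.8 -148.0 tilt -0.1657
[261.54  96.73] 300.8 148.0 [329.82 119.66] 343.7 -148.0 tilt -0.1428
[261.55  96.7 ] 300.9 148.0 [329.81 119.66] 343.7 -148.0 tilt -0.1424
[261.54  96.71] 300.9 148.0 [329.83 119.67] 343.7 -148.0 tilt -0.1425
[261.55  96.72] 300.9 148.0 [329.83 119.68] 343.6 -148.0 tilt -0.1425
```

Call:
servo_tool(
  plan=[
    [[-0.14,-0.7,-0.65,-0.2,0,0,0],[-0.14,-0.7,-0.65,-0.2,0,0,0],[-0.14,-0.7,-0.65,-0.2,0,0,0],[-0.14,-0.7,-0.65,-0.2,0,0,0],[-0.14,-0.7,-0.65,-0.2,0,0,0]],
  ],
)

```text
t: 8.22
ee_pos: [466.8, -332.6, 248.8]
orientation: [-2.122, -1.647, -0.663]
ft_force: [0.2, -0.6, 0.9]
width: 49.7
grasp_force: 0.0
```

Call:
servo_tool(
  plan=[
    [[-0.14,-0.7,-0.65,-0.7,0,0,0],[-0.14,0,0,-0.8,0,0,0],[-0.14,0,0,0,0,0,0],[-0.14,0,0,0,0,0,0]],
  ],
)

```text
t: 8.55
ee_pos: [442.9, -354.7, 191.5]
orientation: [-2.122, -1.642, -0.663]
ft_force: [1.2, 0.3, 0.9]
width: 50.4
grasp_force: 0.0
```

```bash
python3 t.py; python3 -c "
from h import *
go((445.5,-328.5,64))"
```

```text
[261.52  96.71] 300.9 148.0 [329.82 119.68] 343.6 -148.0 tilt -0.1425
[261.55  96.73] 300.9 148.0 [329.83 119.67] 343.7 -148.0 tilt -0.1426
[261.54  96.73] 300.8 148.0 [329.8  119.67] 343.6 -148.0 tilt -0.1427
TCPtarget [ 437. -362.  114.] shift [-0.19 -0.17 -1.99] turn [ 0.02 -0.05 -0.1 ] grasp now [ 452.8 -321.8  143.7] w 50.06727877456877 q [-0.88  0.63  1.69  0.5   1.26 -0.9 ] t 8.7
```

Call:
servo_tool(
  plan=[
    [[-0.14,-0.19,-0.17,-0.7,0,0,0],[-0.14,0,0,-0.7,0,0,0],[-0.14,0,0,-0.5,0,0,0],[-0.14,0,0,0,0,0,0],[1,0,0,0,0,0,0]],
  ],
)

```text
t: 9.12
ee_pos: [436.1, -362.6, 116.8]
orientation: [-2.123, -1.646, -0.663]
ft_force: [0.6, 0.2, -0.2]
width: 46.4
grasp_force: 0.0
```

Call:
servo_tool(
  plan=[
    [[1,0,0,0,0,0,0],[1,0,0,0,0,0,0],[1,0,0,0,0,0,0],[1,0,0,0,0,0,0]],
  ],
)

```text
t: 9.45
ee_pos: [435.8, -363.6, 117.3]
orientation: [-2.126, -1.646, -0.664]
ft_force: [-0.9, -0.2, 5.2]
width: 21.4
grasp_force: 30.0
```

```bash
python3 -c "
from h import *
go(PAN-100*bx-5*by+[0,0,94+66+35])
go(PAN-30*bx-5*by+[0,0,94+66+35])"
```

```text
TCPtarget [643.  -6. 245.] shift [5.19 8.94 3.19] turn [ 0.02 -0.05 -0.07] grasp now [ 444.3 -329.8   67.2] w 21.42526463282166 q [-0.9   0.75  1.7   0.52  1.16 -0.97] t 9.45
TCPtarget [661.  62. 245.] shift [ 5.64 10.64  3.19] turn [ 0.02 -0.05 -0.07] grasp now [ 444.3 -329.8   67.2] w 21.42526463282166 q [-0.9   0.75  1.7   0.52  1.16 -0.97] t 9.45
```

Call:
servo_tool(
  plan=[
    [[1,0,0,0.6,0,0,0],[1,0,0,0.9,0,0,0],[1,0.2,0.3,0.9,0,0,0],[1,0.5,0.8,0.4,0,0,0],[1,0.5,0.85,0.3,0,0,0]],
  ],
)

```text
t: 9.87
ee_pos: [484.2, -286.3, 243.0]
orientation: [-2.13, -1.646, -0.666]
ft_force: [0.8, 0.7, -1.5]
width: 21.6
grasp_force: 30.0
```

Call:
servo_tool(
  plan=[
    [[1,0.5,0.85,0.2,0,0,0],[1,0.5,0.85,0,0,0,0],[1,0.5,0.85,0,0,0,0],[1,0.5,0.85,0,0,0,0],[1,0.5,0.85,0,0,0,0]],
  ],
)

```text
t: 10.28
ee_pos: [583.9, -113.5, 248.6]
orientation: [-2.125, -1.645, -0.664]
ft_force: [0.1, -0.6, -1.0]
width: 21.7
grasp_force: 30.0
```

Call:
servo_tool(
  plan=[
    [[1,0.5,0.85,0,0,0,0],[1,0.5,0.85,0,0,0,0],[1,0.4,0.7,0,0,0,0],[1,0,0,0,0,0,0]],
  ],
)

```text
t: 10.62
ee_pos: [641.0, -14.3, 248.7]
orientation: [-2.12, -1.649, -0.664]
ft_force: [-0.5, 0.4, -0.9]
width: 21.6
grasp_force: 30.0
```

```bash
python3 -c "
from h import *
go(PAN-30*bx-5*by+[0,0,94+67+30])"
```

```text
TCPtarget [661.  62. 241.] shift [ 0.51  1.91 -0.19] turn [-0.01 -0.05 -0.12] grasp now [649.3  19.6 198.7] w 21.554421234791217 q [-0.25  0.54  1.69  0.72  1.05 -0.42] t 10.6167
```

Call:
servo_tool(
  plan=[
    [[1,0.15,0.5,0,0,0,0],[1,0.15,0.6,0,0,0,0],[1,0.15,0.5,0,0,0,0],[1,0.06,0.3,0,0,0,0],[1,0,0,-0.3,0,0,0]],
  ],
)

```text
t: 11.03
ee_pos: [660.7, 58.4, 238.1]
orientation: [-2.123, -1.649, -0.667]
ft_force: [0.2, -0.6, -1.5]
width: 21.3
grasp_force: 30.0
```

Call:
servo_tool(
  plan=[
    [[1,0,0,-0.3,0,0,0],[1,0,0,-0.1,0,0,0],[1,0,0,-0.05,0,0,0],[1,0,0,0,0,0,0]],
  ],
)

```text
t: 11.37
ee_pos: [659.2, 55.7, 216.7]
orientation: [-2.126, -1.642, -0.661]
ft_force: [-0.3, 0.7, -0.8]
width: 21.5
grasp_force: 30.0
```

Call:
servo_tool(
  plan=[
    [[1,0,0,-0.06,0,0,0],[1,0,0,-0.06,0,0,0],[1,0,0,-0.06,0,0,0],[1,0,0,0,0,0,0]],
  ],
)

```text
t: 11.7
ee_pos: [659.7, 56.6, 210.6]
orientation: [-2.125, -1.644, -0.663]
ft_force: [0.4, 0.9, -2.4]
width: 21.3
grasp_force: 30.0
```

Call:
servo_tool(
  plan=[
    [[1,0,0,0.2,0,0,0],[1,0.04,0.12,0,0,0,0],[1,0.04,0.12,0,0,0,0],[1,0,0,-0.15,0,0,0],[1,0,0,0,0,0,0]],
  ],
)

```text
t: 12.12
ee_pos: [662.7, 67.0, 212.0]
orientation: [-2.124, -1.645, -0.662]
ft_force: [0.2, -0.1, -1.5]
width: 21.4
grasp_force: 30.0
```

Call:
servo_tool(
  plan=[
    [[1,0,0,-0.1,0,0,0],[1,0,0,-0.1,0,0,0],[1,0,0,-0.05,0,0,0],[1,0,0,0,0,0,0]],
  ],
)

```text
t: 12.45
ee_pos: [662.7, 66.3, 202.0]
orientation: [-2.125, -1.644, -0.662]
ft_force: [-0.5, 0.2, -0.1]
width: 21.5
grasp_force: 30.0
```

Call:
servo_tool(
  plan=[
    [[1,0,0,-0.06,0,0,0],[1,0,0,-0.06,0,0,0],[1,0,0,0,0,0,0]],
  ],
)

```text
t: 12.7
ee_pos: [662.8, 66.3, 197.5]
orientation: [-2.125, -1.644, -0.663]
ft_force: [-0.9, 0.1, 0.1]
width: 21.7
grasp_force: 30.0
```

```bash
python3 t.py; python3 -c "
from h import *
go(PAN-30*bx-5*by+[0,0,94+67])"
```

```text
[261.17  93.93] 309.3 150.0 [329.3  123.78] 331.6 -148.0 tilt -0.0743
[261.14  93.91] 309.3 150.0 [329.34 123.76] 331.7 -148.0 tilt -0.0747
[261.32  93.85] 309.8 149.0 [329.36 123.75] 331.8 -148.0 tilt -0.0732
TCPtarget [661.  62. 211.] shift [-0.04 -0.11  0.32] turn [ 0.   -0.07 -0.07] grasp now [671.2 100.3 147.9] w 21.199923391401608 q [-0.12  0.62  1.69  0.8   0.92 -0.39] t 12.85
```

Call:
servo_tool(
  plan=[
    [[0.4,0,0,0,0,0,0],[0.1,0,0,0,0,0,0],[0.1,0,0,0,0,0,0],[0.1,0,0,0,0,0,0]],
  ],
)

```text
t: 13.18
ee_pos: [663.0, 66.4, 198.1]
orientation: [-2.125, -1.645, -0.664]
ft_force: [-0.3, -0.2, -0.4]
width: 38.8
grasp_force: 0.0
```

Call:
servo_tool(
  plan=[
    [[0.1,-0.05,-0.22,0.33,0,0,0],[0.1,-0.1,-0.44,0.66,0,0,0],[0.1,-0.15,-0.55,0.8,0,0,0],[0.1,-0.2,-0.9,0.4,0,0,0],[0.1,-0.2,-0.9,0.2,0,0,0]],
  ],
)

```text
t: 13.6
ee_pos: [635.4, -55.3, 297.9]
orientation: [-2.125, -1.65, -0.668]
ft_force: [0.4, 0.7, 0.2]
width: 38.9
grasp_force: 0.0
```

Call:
servo_tool(
  plan=[
    [[-0.14,0,-1,0,0,0,0],[-0.14,0,-1,0,0,0,0],[-0.14,0,-0.6,0,0,0,0],[-0.14,0,0,0,0,0,0],[-0.14,0,0,0,0,0,0]],
  ],
)

```text
t: 14.02
ee_pos: [634.7, -159.9, 294.4]
orientation: [-2.128, -1.642, -0.664]
ft_force: [0.3, 1.1, 0.4]
width: 50.2
grasp_force: 0.0
```

Call:
servo_tool(
  plan=[
    [[-0.14,0,0,0,0,0,0],[-0.14,0,0,0,0,0,0],[-0.14,0,0,0,0,0,0],[-0.14,0,0,0,0,0,0],[-0.14,0,0,0,0,0,0]],
  ],
)

```text
t: 14.43
ee_pos: [635.0, -157.0, 293.7]
orientation: [-2.124, -1.646, -0.663]
ft_force: [-0.1, -0.5, 0.5]
width: 50.2
grasp_force: 0.0
```

```bash
python3 t.py; python3 -c "
from h import *
go((638,-181,54))
a=vision.get_image('scene')
cv2.imwrite('pics/s3.png',a[:,:,::-1])
x=cv2.resize(a[80:260,220:380],None,fx=3.3,fy=3.3,interpolation=cv2.INTER_CUBIC);
cv2.imwrite('pics/pl3.png',x[:,:,::-1])"
```

```text
[261.47  93.86] 310.1 149.0 [329.48 123.26] 333.3 -148.0 tilt -0.0775
[261.48  93.88] 310.0 149.0 [329.58 123.27] 333.4 -148.0 tilt -0.078
[261.48  93.87] 310.0 149.0 [329.49 123.25] 333.3 -148.0 tilt -0.0777
TCPtarget [ 629. -215.  104.] shift [-0.15 -1.43 -4.74] turn [ 0.   -0.07 -0.08] grasp now [ 643.4 -123.7  243.6] w 50.14127693656616 q [-0.46  0.54  1.57  0.63  1.25 -0.48] t 14.5833
```

View pics/pl3.png

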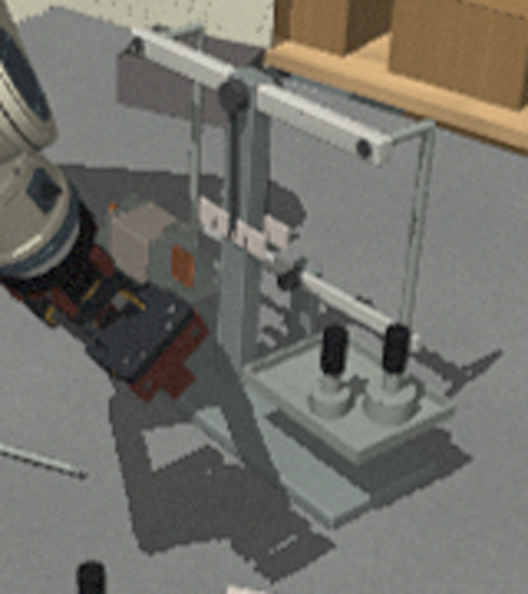

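```bash
sed -i 's/def meas(im,verbose=1):/def meas(im,A=(262,91),B=(329,125)):\n    verbose=1/; s/(((263,97),1),((330,120),-1))/((A,1),(B,-1))/' t.py; python3 t.py s3; python3 -c "
from t import *
for A,B in(((262,97),(330,119)),((262,95),(330,121)),((262,98),(330,120))):
  for f in('scene0','s2'): meas(cv2.imread(f'pics/{f}.png')[:,:,::-1],A,B)"
```

```text
[261.19  92.67] 313.4 150.0 [329.51 123.74] 332.0 -148.0 tilt -0.062
[261.19  92.66] 313.4 150.0 [329.61 124.17] 331.0 -149.0 tilt -0.0585
[261.2   92.64] 313.5 150.0 [329.52 123.75] 332.0 -148.0 tilt -0.0617
[261.21  92.66] 313.5 150.0 [329.51 123.73] 332.0 -148.0 tilt -0.0619
[261.71  98.02] 297.0 147.0 [329.81 118.52] 346.8 -148.0 tilt -0.1661
[261.56  96.76] 300.8 148.0 [329.82 119.67] 343.7 -148.0 tilt -0.143
[261.72  97.77] 297.8 147.0 [329.85 118.6 ] 346.6 -148.0 tilt -0.1628Traceback (most recent call last):
  File "<string>", line 4, in <module>
    for f in('scene0','s2'): meas(cv2.imread(f'pics/{f}.png')[:,:,::-1],A,B)
                             ~~~~^^^^^^^^^^^^^^^^^^^^^^^^^^^^^^^^^^^^^^^^^^^
  File "t.py", line 13, in meas
    q=dot(im,p); c,d=ray("scene",q); P=c+d*(((O-10*bx-c)@bx)/(d@bx)); z.append(P[2])
  File "t.py", line 8, in dot
    Y,X=np.mgrid[sl]; return np.array([(X*W).sum()/W.sum()+u-4,(Y*W).sum()/W.sum()+v-6])
                                        ~^~
ValueError: operands could not be broadcast together with shapes (5,5) (5,4)
```

```bash
python3 - <<'E'
from t import *
im=cv2.imread("pics/scene0.png"); g=cv2.GaussianBlur(im.mean(2),(0,0),.8); gy=np.gradient(g,axis=0)
E0=O-65*bx
pts=[]
for yb in range(-195,120,6):
    a=[proj("scene",E0+yb*by+[0,0,z]) for z in range(-8,31)]
    pr=[]
    for (u,v) in a: pr.append(cv2.getRectSubPix(gy.astype(np.float32),(1,1),(float(u),float(v)))[0,0])
    pr=np.array(pr); lo=pr[:16]; hi=pr[16:]
    pts.append((yb,np.abs(lo).argmax()-8,lo[np.abs(lo).argmax()].round(1),np.abs(hi).argmax()+8,hi[np.abs(hi).argmax()].round(1)))
P=np.array(pts)
for c in(1,3):
    r=P[:,c]; k=np.ones(len(r),bool)
    for _ in range(4):
        q=np.polyfit(P[k,0],r[k],1); e=r-np.polyval(q,P[:,0]); k=np.abs(e)<max(1.5*np.std(e[k]),1)
    print(c,q,k.sum(),len(r))
print(P[::6])
E
```

```text
1 [-0.00158411  0.58830189] 32 53
3 [-3.83827349e-03  1.46309753e+01] 40 53
[[-195.            3.            8.69999981   14.          -10.30000019]
 [-159.            1.            9.19999981   15.           -9.39999962]
 [-123.            3.            9.39999962   15.          -10.10000038]
 [ -87.            3.            9.           15.           -9.89999962]
 [ -51.            0.            8.89999962   15.          -10.10000038]
 [ -15.            1.            7.5999999    16.          -10.30000019]
 [  21.            2.            8.69999981   14.           -8.69999981]
 [  57.            1.            9.80000019   13.           -8.30000019]
 [  93.            0.            8.           15.           -8.10000038]]
```

Call:
servo_tool(
  plan=[
    [[-0.14,-0.05,-0.5,-0.5,0,0,0],[-0.14,-0.05,-0.5,-0.7,0,0,0],[-0.14,-0.05,-0.43,-0.8,0,0,0],[-0.14,0,0,-0.7,0,0,0],[-0.14,0,0,0,0,0,0]],
  ],
)

```text
t: 15.2
ee_pos: [626.3, -215.0, 179.9]
orientation: [-2.123, -1.637, -0.657]
ft_force: [-1.2, 0.5, -0.3]
width: 49.9
grasp_force: 0.0
```

```bash
python3 -c "
from h import *
go((638,-181,61))
for p in((440,235),(462,222),(425,190)): print(onz('top',np.array(p)/1.5625,85).round())
a=vision.get_image('scene');b=vision.get_image('top')
x=cv2.resize(a[170:320,120:320],None,fx=2,fy=2);y=cv2.resize(b[90:240,230:430],None,fx=2,fy=2)
cv2.imwrite('pics/ap3.png',np.hstack([x,y])[:,:,::-1])"
```

```text
TCPtarget [ 629. -215.  111.] shift [ 0.07  0.   -1.72] turn [-0.04 -0.16 -0.06] grasp now [ 634.3 -181.   129.9] w 49.91090456067435 q [-0.54  0.71  1.56  0.64  1.16 -0.63] t 15.2
[ 713. -156.   85.]
[ 736. -192.   85.]
[ 789. -130.   85.]
```

View pics/ap3.png

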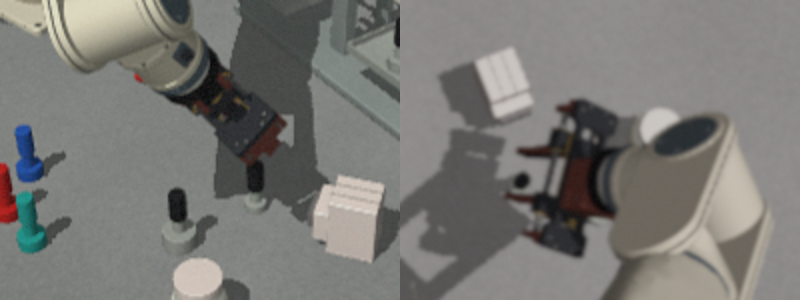

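The small weight's grip, right half (520,180), is between the fingers, and the breaker and jar are clear.

Call:
servo_tool(
  plan=[
    [[-0.14,0.05,0,-0.6,0,0,0],[-0.14,0,0,-0.6,0,0,0],[-0.14,0,0,-0.5,0,0,0],[-0.14,0,0,0,0,0,0],[1,0,0,0,0,0,0]],
  ],
)

```text
t: 15.72
ee_pos: [631.6, -214.8, 119.1]
orientation: [-2.124, -1.645, -0.664]
ft_force: [0.1, -0.1, 0.1]
width: 45.9
grasp_force: 0.0
```

Call:
servo_tool(
  plan=[
    [[1,0,0,0,0,0,0],[1,0,0,0,0,0,0],[1,0,0,0,0,0,0],[1,0,0,0,0,0,0]],
  ],
)

```text
t: 16.05
ee_pos: [631.4, -215.4, 119.0]
orientation: [-2.125, -1.646, -0.665]
ft_force: [-0.3, -0.4, 3.3]
width: 21.7
grasp_force: 29.9
```

```bash
python3 -c "
from h import *
go(PAN-100*bx+18*by+[0,0,195])
go(PAN+10*bx+18*by+[0,0,195])"
```

```text
TCPtarget [621.   0. 245.] shift [-0.26  5.39  3.15] turn [ 0.01 -0.05 -0.07] grasp now [ 640.  -181.6   69. ] w 21.68834156227263 q [-0.54  0.8   1.56  0.67  1.09 -0.69] t 16.05
TCPtarget [649. 106. 245.] shift [0.44 8.05 3.15] turn [ 0.01 -0.05 -0.07] grasp now [ 640.  -181.6   69. ] w 21.68834156227263 q [-0.54  0.8   1.56  0.67  1.09 -0.69] t 16.05
```

```bash
python3 -c "
from h import *
go(PAN-100*bx+42*by+[0,0,190])
go(PAN-29*bx+42*by+[0,0,190])
for q in((150,300),(165,245),(135,360)):
  for z in(150,200,250):
    P=onz('top',(q[0]/3.2+105,q[1]/3.2+125),z)-O; print(q,z,(P@bx).round(),(P@by).round())"
```

```text
TCPtarget [598.   6. 240.] shift [-0.84  5.54  3.02] turn [ 0.01 -0.05 -0.07] grasp now [ 640.  -181.6   69. ] w 21.68834156227263 q [-0.54  0.8   1.56  0.67  1.09 -0.69] t 16.05
TCPtarget [616.  75. 240.] shift [-0.38  7.26  3.02] turn [ 0.01 -0.05 -0.07] grasp now [ 640.  -181.6   69. ] w 21.68834156227263 q [-0.54  0.8   1.56  0.67  1.09 -0.69] t 16.05
(150, 300) 150 -2.0 1.0
(150, 300) 200 -13.0 -0.0
(150, 300) 250 -23.0 -1.0
(165, 245) 150 -1.0 -42.0
(165, 245) 200 -12.0 -42.0
(165, 245) 250 -22.0 -41.0
(135, 360) 150 -4.0 47.0
(135, 360) 200 -14.0 44.0
(135, 360) 250 -25.0 41.0
```

Call:
servo_tool(
  plan=[
    [[1,0,0,0.6,0,0,0],[1,0,0.1,0.9,0,0,0],[1,-0.1,0.6,0.8,0,0,0],[1,-0.1,0.8,0.4,0,0,0],[1,-0.1,0.8,0.2,0,0,0]],
  ],
)

```text
t: 16.47
ee_pos: [619.9, -123.4, 237.2]
orientation: [-2.128, -1.647, -0.668]
ft_force: [0.7, 0.7, -0.4]
width: 21.6
grasp_force: 29.9
```

Call:
servo_tool(
  plan=[
    [[1,-0.2,0.8,0,0,0,0],[1,-0.2,0.8,0,0,0,0],[1,-0.1,0.8,0,0,0,0],[1,0,0,0,0,0,0],[1,0,0,0,0,0,0]],
  ],
)

```text
t: 16.88
ee_pos: [598.5, -25.7, 234.2]
orientation: [-2.123, -1.647, -0.663]
ft_force: [0.3, -0.5, -0.3]
width: 21.4
grasp_force: 29.9
```

```bash
python3 -c "
from h import *
go(PAN-29*bx+42*by+[0,0,190])"
```

```text
TCPtarget [616.  75. 240.] shift [0.44 2.51 0.14] turn [ 0.   -0.06 -0.1 ] grasp now [606.9   8.1 184.2] w 21.445614768064793 q [-0.28  0.51  1.78  0.74  1.02 -0.49] t 16.8833
```

Call:
servo_tool(
  plan=[
    [[1,0.15,0.6,0,0,0,0],[1,0.13,0.7,0,0,0,0],[1,0.13,0.6,0,0,0,0],[1,0.12,0.45,0,0,0,0],[1,0,0.15,0,0,0,0]],
  ],
)

```text
t: 17.3
ee_pos: [621.3, 73.7, 234.0]
orientation: [-2.124, -1.646, -0.665]
ft_force: [-1.0, 0.3, -1.2]
width: 21.3
grasp_force: 29.9
```

Call:
servo_tool(
  plan=[
    [[1,0,0,-0.15,0,0,0],[1,0,0,0,0,0,0]],
  ],
)

```text
t: 17.47
ee_pos: [619.8, 71.8, 226.5]
orientation: [-2.125, -1.644, -0.662]
ft_force: [-0.2, 0.1, -0.8]
width: 21.0
grasp_force: 29.9
```

```bash
python3 -c "
from h import *
go(PAN-31*bx+38*by+[0,0,83+69])"
```

```text
TCPtarget [619.  72. 202.] shift [-0.01  0.   -0.61] turn [ 0.01 -0.08 -0.07] grasp now [628.2 105.7 176.5] w 21.0459839583387 q [-0.11  0.53  1.78  0.79  0.92 -0.39] t 17.4667
```

Call:
servo_tool(
  plan=[
    [[1,0,0,-0.25,0,0,0],[1,0,0,-0.2,0,0,0],[1,0,0,-0.1,0,0,0],[1,0,0,-0.06,0,0,0],[1,0,0,0,0,0,0]],
  ],
)

```text
t: 17.88
ee_pos: [619.8, 72.3, 202.2]
orientation: [-2.125, -1.643, -0.662]
ft_force: [-0.3, 0.1, -1.2]
width: 21.8
grasp_force: 29.9
```

Call:
servo_tool(
  plan=[
    [[1,0,0,-0.06,0,0,0],[1,0,0,-0.06,0,0,0],[1,0,0,0,0,0,0],[1,0,0,0,0,0,0]],
  ],
)

```text
t: 18.22
ee_pos: [620.1, 72.9, 198.5]
orientation: [-2.125, -1.645, -0.663]
ft_force: [-0.1, 0.2, -1.0]
width: 21.2
grasp_force: 29.9
```

```bash
python3 t.py; python3 -c "
from h import *
go(PAN-31*bx+38*by+[0,0,83+69])"
```

```text
[261.18  91.16] 318.3 150.0 [329.5  125.46] 327.3 -149.0 tilt -0.0299
[261.2   91.15] 318.3 150.0 [329.49 125.47] 327.2 -149.0 tilt -0.0296
[261.17  91.16] 318.2 150.0 [329.5  125.44] 327.3 -149.0 tilt -0.0302
TCPtarget [619.  72. 202.] shift [-0.02 -0.03  0.08] turn [ 0.   -0.06 -0.07] grasp now [628.6 106.8 148.6] w 21.435952511235712 q [-0.11  0.57  1.79  0.83  0.88 -0.43] t 18.3667
```

Call:
servo_tool(
  plan=[
    [[1,0,0,-0.04,0,0,0],[1,0,0,0,0,0,0],[0.6,0,0,0,0,0,0],[0.34,0,0,0,0,0,0],[0.34,0,0,0,0,0,0]],
  ],
)

```text
t: 18.78
ee_pos: [620.2, 72.8, 196.9]
orientation: [-2.125, -1.645, -0.663]
ft_force: [-0.8, -0.2, 0.3]
width: 28.3
grasp_force: 0.0
```

Call:
servo_tool(
  plan=[
    [[0.34,0,0,0,0,0,0],[0.34,-0.05,-0.22,0.33,0,0,0],[0.34,-0.1,-0.44,0.66,0,0,0],[0.34,-0.15,-0.55,0.8,0,0,0],[0.34,-0.2,-0.9,0.4,0,0,0]],
  ],
)

```text
t: 19.2
ee_pos: [600.6, -11.4, 288.4]
orientation: [-2.123, -1.649, -0.666]
ft_force: [0.6, -0.0, 0.5]
width: 28.8
grasp_force: 0.0
```

Call:
servo_tool(
  plan=[
    [[0.34,-0.2,-1,0,0,0,0],[-0.14,0,-1,0,0,0,0],[-0.14,0,-1,0,0,0,0],[-0.14,0,-1,0,0,0,0],[-0.14,0,0,0,0,0,0]],
  ],
)

```text
t: 19.62
ee_pos: [592.3, -178.7, 285.6]
orientation: [-2.133, -1.643, -0.665]
ft_force: [0.3, -0.2, -0.3]
width: 49.1
grasp_force: 0.0
```

Call:
servo_tool(
  plan=[
    [[-0.14,0,0,0,0,0,0],[-0.14,0,0,0,0,0,0],[-0.14,0,0,0,0,0,0],[-0.14,0,0,0,0,0,0],[-0.14,0,0,0,0,0,0]],
  ],
)

```text
t: 20.03
ee_pos: [592.1, -170.3, 284.6]
orientation: [-2.123, -1.646, -0.663]
ft_force: [-0.1, 0.6, -0.3]
width: 49.8
grasp_force: 0.0
```

Call:
servo_tool(
  plan=[
    [[-0.14,0,0,0,0,0,0],[-0.14,0,0,0,0,0,0],[-0.14,0,0,0,0,0,0],[-0.14,0,0,0,0,0,0],[-0.14,0,0,0,0,0,0]],
  ],
)

```text
t: 20.45
ee_pos: [592.1, -171.5, 284.4]
orientation: [-2.125, -1.645, -0.663]
ft_force: [0.5, 0.4, -0.1]
width: 49.8
grasp_force: 0.0
```

```bash
python3 t.py; python3 -c "
from h import *
go(PAN)
a=vision.get_image('scene');b=vision.get_image('top');cv2.imwrite('pics/s4.png',a[:,:,::-1])
x=cv2.resize(a[70:260,200:380],None,fx=3,fy=3,interpolation=cv2.INTER_CUBIC)
cv2.imwrite('pics/f1.png',x[:,:,::-1])"
```

```text
[261.18  90.73] 319.7 150.0 [329.39 125.75] 326.3 -149.0 tilt -0.0221
[261.18  90.73] 319.6 150.0 [329.4  125.74] 326.3 -149.0 tilt -0.0222
[261.2   90.73] 319.7 150.0 [329.41 125.74] 326.3 -149.0 tilt -0.0222
TCPtarget [664.  92.  50.] shift [ 1.8   6.59 -5.86] turn [ 0.   -0.07 -0.07] grasp now [ 600.5 -137.7  234.4] w 49.870702707446 q [-0.51  0.51  1.65  0.62  1.24 -0.54] t 20.6
```

View pics/f1.png

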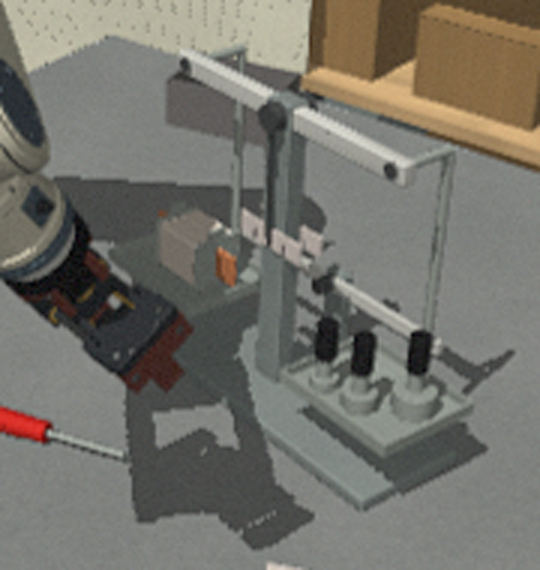

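```bash
python3 - <<'E'
from t import *
def edge(f,t0):
    g=cv2.GaussianBlur(cv2.imread(f"pics/{f}.png").mean(2),(0,0),.8).astype(np.float32)
    out=[]
    for side in(-11,11):
        Y,Z=[],[]
        for yb in list(range(-158,-25,3))+list(range(25,158,3)):
            zz=320+2+np.tan(t0)*yb+side+np.arange(-6,6.1,.25)
            pr=np.array([cv2.getRectSubPix(g,(1,1),tuple(map(float,proj("scene",O-8*bx+yb*by+[0,0,z]))))[0,0] for z in zz])
            d=np.abs(np.gradient(pr)); d=np.clip(d-d.max()*.4,0,None); Y.append(yb); Z.append((d*zz).sum()/d.sum())
        Y,Z=np.array(Y),np.array(Z); k=np.ones(len(Y),bool)
        for _ in range(6):
            q=np.polyfit(Y[k],Z[k],1); e=np.abs(Z-np.polyval(q,Y)); k=e<max(2*np.median(e),.4)
        out+=[round(np.arctan(q[0]),4),k.sum()]
    print(f,out)
edge("scene0",-.166);edge("s2",-.143);edge("s3",-.062);edge("s4",-.022)
E
```

```text
Traceback (most recent call last):
  File "h.py", line 10, in proj
    p=vision.camera_params(cam); K=np.array([[p['fx'],0,p['cx']],[0,p['fy'],p['cy']],[0,0,1]])
ValueError: time passes only in moves, steps and waits
```

```bash
sed -i 's/^def ray/import functools\nCP=functools.lru_cache(None)(vision.camera_params)\ndef ray/; s/p=vision.camera_params(cam)/p=CP(cam)/' h.py; python3 - <<'E'
from t import *
def edge(f,t0):
    g=cv2.GaussianBlur(cv2.imread(f"pics/{f}.png").mean(2),(0,0),.8).astype(np.float32)
    out=[]
    for side in(-11,11):
        Y,Z=[],[]
        for yb in list(range(-158,-25,3))+list(range(25,158,3)):
            zz=320+2+np.tan(t0)*yb+side+np.arange(-6,6.1,.25)
            pr=np.array([cv2.getRectSubPix(g,(1,1),tuple(map(float,proj("scene",O-8*bx+yb*by+[0,0,z]))))[0,0] for z in zz])
            d=np.abs(np.gradient(pr)); d=np.clip(d-d.max()*.4,0,None); Y.append(yb); Z.append((d*zz).sum()/d.sum())
        Y,Z=np.array(Y),np.array(Z); k=np.ones(len(Y),bool)
        for _ in range(6):
            q=np.polyfit(Y[k],Z[k],1); e=np.abs(Z-np.polyval(q,Y)); k=e<max(2*np.median(e),.4)
        out+=[round(np.arctan(q[0]),4),k.sum()]
    print(f,out)
edge("scene0",-.166);edge("s2",-.143);edge("s3",-.062);edge("s4",-.022)
E
```

```text
scene0 [np.float64(-0.1679), np.int64(67), np.float64(-0.1576), np.int64(74)]
s2 [np.float64(-0.1442), np.int64(73), np.float64(-0.1296), np.int64(61)]
s3 [np.float64(-0.0662), np.int64(61), np.float64(-0.048), np.int64(58)]
s4 [np.float64(-0.0269), np.int64(65), np.float64(-0.0044), np.int64(62)]
```

The beam rests at about -0.017 rad (roughly 30 g short), using the start stop as the reference. Swapping medium and small for the second large weight would overshoot by about 45 g, so this is the nearest combination.

```bash
python3 -c "
from workcell import close_job
print(close_job())"
```

```text
the job is handed in; nothing more can be done
None
```

I handed the job in with 525 g (one large, the medium and the small weight) in the pan: the beam floats about 0.017 rad off level, so the fuse link weighs about 555 g. By my measurement 525 g beats 600 g only narrowly (about 30 g short against 45 g over). I did not move the second large weight or the fuse link.

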